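# Find the high side of a hidden pressure plate by touch and press it level

### The arm

A 7-joint arm with a two-finger parallel gripper is mounted at the origin on a cart in front of the work surface, level with it; the furniture and walls round the work are solid. World frame = base frame: x ahead of the robot, y to its left, z up, the work surface at z = 0. Lengths are in m, angles in degrees, forces in N, time in s.
With the tool pointing down it reaches from about 0.425 to 0.875 m from the base axis. Payload 4.7 kg.
Tool frame: the origin (TCP) lies at the very end of the fingers, on their centre line; the grasp point (between the pads) lies 19 mm behind it (env.grasp_offset is the distance from the TCP to the grasp point, in m); z points along the fingers, y is the line along which they close (so a half turn about z gives the same grasp; the last joint's range is limited). The gripper opens to 87 mm and grips with 3 to 60 N. Pads are 19 mm wide; open, the fingers measure 117 mm over their backs; the gripper's body (75 mm by 190 mm) begins 51 mm behind the grasp point.
Start: joints at [69.104, 18.392, -4.016, 83.108, 1.295, 78.541, -3.26], TCP at [0.24, -0.604, 0.223] pointing down, gripper open.
Joint ranges: [-163.93, 163.93], [-17.29, 119.83], [-79.2, 71.16], [3.27, 140.29], [-89.18, 269.18], [5.43, 117.66], [-154.24, 154.24]. Speed limits (degrees/s): [147.25, 147.25, 180, 180, 180, 180, 180].

### API

Orientations are given as [roll, pitch, yaw] about the fixed x, y, z axes, in that order (R = Rz(yaw) Ry(pitch) Rx(roll)).
In Python, from cell import env gives the robot as it stands. The module is installed in compiled form; this text tells all that it offers.
- The arm moves only by the tool drive_tool, never from a script. Its argument "moves" is one flat list of numbers, 5 for each row, row after row: the shift along the tool's x, y, z in units of 40 mm (1.0 is 40 mm), then the turn about the tool's z in units of 10 degrees (1.0 is 10 degrees), then the finger opening in mm, from 0 to 87. A call has 1 to 5 rows; each row is the pose to reach, as a shift and turn from the pose commanded when the call began, along the tool's axes at that moment; what a row does not reach only later rows make up. A row lasts 1/8 s, in which the tool goes at most 62.5 mm and 10.7 degrees, less where a joint would pass 70% of its speed; a pose out of reach is approached as far as the arm can. A call with a gripper value outside its range is refused whole. The fingers move at their own pace and stop on an object; "squeeze" is the grip in N (left out, the last holds). Time passes only in rows, so rows that repeat a pose let the fingers close. It gives the time, the measured TCP pose, the force, the opening and the grip force at its end, in the units of the state.
- env.get_obs(): the state, without advancing time (a new reading comes with each control period).
- env.read_camera(name): name is "scene" or "top" or "wrist"; returns (picture, depth): 420x560x3 uint8, red, green, blue; 420x560 float32, m along the optical axis (not along the pixel's ray), 0 where there is no reading.
- env.camera_model(name): a dict with "K" (3x3 intrinsics, pixels), "rvec" (rotation vector, rad) and "tvec" (3), from world to camera coordinates, as OpenCV has them; the wrist camera has in their place "tool_from_camera" (4x4, takes a point from camera to tool coordinates, whose origin is the TCP and whose axes are the flange's). Camera axes: x right, y down, z forward; pixel columns grow to the right and rows downward; lengths in m; the calibration is good to about 2 mm. The wrist camera is an equidistant fisheye: a pixel r from the principal point sees the ray r / f radians off the axis. A picture is of the moment at which its call begins: read the wrist's pose just before it. camera_model takes no time and is no camera call.
- env.sign_off(): hands the job in; it is judged then, once.
The state is a dict: "time_s": time; "qpos": joint angles; "joint_velocities": joint speeds; "effort": joint torques, N m; "tool_pos": TCP position; "tool_rot": TCP orientation; "force": force on the tool from outside, world axes, zero at the start; "wrist_torque": the same for the moment, N m; "grip_width": finger opening in m; "grasp_force": force on a finger pad.
Only numpy, scipy, OpenCV 4.12 (cv2) and the standard library are available. Lean on these libraries where they do the work, as an engineer would, in place of code of your own. Each camera call takes 0.05 s, during which the arm holds its last target. There are 200 camera calls.

### The job

The pressure plate inside the cell compression fixture has cocked on its seat and cannot be seen; which side is high is different every time. Take the ball-ended probe from its rest, touch the plate lightly through several of the holes in the end plate to find the high side, and press that side down gently with the probe until the plate is level. Then put the probe back upright and fully down in its rest, and leave the other things where they are.

Things in the scene. Friction and masses are not known exactly. Their poses are not given: they have to be found in the camera images.
- fixture: Fixed square fixture, 148 mm wide, aluminium end plate 12 mm thick, top at 72 mm. Eight 16 mm holes in it on a ring of 50 mm radius, the first on +x, then every 45 degrees; 8 mm high brass plug in the middle. Under all holes lies the hidden pressure plate: middle of its face at 35 to 45 mm (varies). Heights from origin: centre of the underside; z up. Frame does not show the plate's lean.
- plate_tilt (a joint): Lean of the pressure plate, rad: 0 level, 0.06 to 0.09 at the start, so under the holes up to 3 to 4.5 mm higher or lower than its middle. It tips about one level axis 15 mm under the middle of its face, whose direction differs every time. Pressed through a hole on the high side it gives at 9 to 10 N, the value falls and stays, past 0 if pressed too far; on the low side it grows.
- probe: Ball-ended probe, steel and aluminium, 123 mm long, 0.12 kg, upright in its rest. Origin: lowest point of the ball tip, z towards the handle. Ball 8 mm in diameter, stem 6 mm up to 60 mm, flange 24 mm in diameter from 60 to 65 mm, round handle 16 mm in diameter with dark bands from 65 to 119 mm (grip at about 92 mm), end button.
- probe_rest: Rest for the probe, fixed: aluminium block 56 x 56 mm, 65 mm high, on a dark base plate 80 x 76 mm. An upright bore 15 mm in diameter runs through its middle; the probe hangs in it, flange on the block's top, tip 5 mm above the worktop. Origin: centre of the underside on the worktop; z up along the bore.
- tape_roll: Bystander: white roll of tape with a blue core, 48 mm across, 12 mm high, lying between fixture and rest. Origin: centre of the underside.
- screwdriver: Bystander: screwdriver with a red handle, 195 mm long, lying near the front edge. Origin: middle of its underside.
- syringe: Bystander: plastic syringe, 138 mm long, lying near the front edge on the right. Origin: middle of its underside.
- beaker: Bystander: small glass beaker, 47 mm across, 56 mm high, behind the work. Origin: centre of the underside.
There are look-alikes about, which are no part of the job. What is shaped like the probe but yellow is not meant.

How it is judged (in metres and radians):
On the way, in this order (a step that is already met when the one before it is completed fails the run):
1. the probe is lifted clear out of its rest (z of probe in the frame of probe_rest above 0.068 m), for 0.1 s.
2. the probe, through a hole, touches the pressure plate while it is still out of level (contact force between probe and fixture above 0.5 N and value of joint plate_tilt above 0.045 rad and z of probe in the frame of fixture below 0.055 m), for 0.04 s.
3. the pressure plate is level within 0.025 rad (1.4 degrees), with the probe off the fixture (value of joint plate_tilt between -0.025 and 0.025 rad and contact force between probe and fixture below 0.1 N), for 0.2 s.
At the end, for the whole second after the job is handed in: The pressure plate is level within 0.025 rad (1.4 degrees) and the probe stands at rest in the bore of its rest: tip within 8 mm of the bore's axis and less than 9 mm above the worktop (flange down on the block), upright within 0.12 rad (value of joint plate_tilt between -0.025 and 0.025 rad and horizontal distance between probe and probe_rest below 0.008 m and z of probe in the frame of probe_rest below 0.009 m and angle between probe's own z axis and vertical below 0.12 rad and linear speed of probe below 0.02 m/s); the robot touches nothing.
It fails at once if the probe pushes on the fixture or its pressure plate with more than 25 N (contact force between probe and fixture above 25 N).
It fails at once if the pressure plate is pushed further out of level, past 0.115 rad (value of joint plate_tilt above 0.115 rad).
It fails at once if the robot itself touches the fixture (contact force between any of the fingers, the arm and fixture above 1 N).
It fails at once if a bystander is moved more than 20 mm (distance of any of tape_roll, screwdriver, syringe, beaker from where it was at the start of the episode above 0.02 m).
It also fails if it takes over 64 s, if anything falls off the work surface, if the arm or the gripper's body presses on something with over 40 N, if the wrist force passes 120 N, or if a joint passes its speed limit or range.

## Working session

There is one attempt and no reset: what is moved stays moved. The work goes in short steps, Python scripts to look and compute and a tool call to move; the robot and the scene stay as the last step left them, time stands still between calls to the robot, and variables do not carry over. Pictures are saved under pics/ and viewed, at most 12 in all, crops included, and the job is handed in when it is done.

Besides the shell and the picture viewer there is one more tool, called after "Emit:" as a command line: name --argument value ..., lists and objects as JSON in quotes. drive_tool: Moves the arm, as the interface text tells. Its arguments: {"type":"object","properties":{"moves":{"type":"array","items":{"type":"number"}},"squeeze":{"type":"number"}},"required":["moves"]}

```bash
mkdir -p pics
python3 - <<'E'
from cell import env
import cv2,numpy as np
for n in ("top","scene"):
    p,d=env.read_camera(n); cv2.imwrite(f"pics/{n}0.png",p[:,:,::-1]); np.savez(f"{n}0.npz",p=p,d=d)
    print(n,env.camera_model(n))
o=env.get_obs(); print(o)
E
```

```text
top {'K': array([[492.1914977 ,   0.        , 282.52310228],
       [  0.        , 492.1914977 , 215.46938188],
       [  0.        ,   0.        ,   1.        ]]), 'rvec': array([ 2.16039622, -2.16001403,  0.16164828]), 'tvec': array([-0.00515215,  0.54900616,  0.90522124])}
scene {'K': array([[391.95024024,   0.        , 279.14635695],
       [  0.        , 391.95024024, 217.47708013],
       [  0.        ,   0.        ,   1.        ]]), 'rvec': array([ 1.14826757, -2.37439944,  0.9429442 ]), 'tvec': array([0.33948845, 0.33133944, 0.59073205])}
{'time_s': 0.1, 'qpos': array([69.10561717, 18.43459169, -4.01624549, 83.16917397,  1.29761124,
       78.54098712, -3.26045993]), 'joint_velocities': array([-0.11446386,  0.02811007,  0.08519292, -0.20943782, -0.11983326,
       -0.03281988,  0.14945788]), 'effort': array([ 4.34999274e-04, -4.92569304e+01, -4.05523963e-01, -3.13403070e+01,
       -6.41196314e-02,  3.94291466e-02,  1.08230111e-04]), 'tool_pos': array([ 0.2401177 , -0.6034784 ,  0.22156245]), 'tool_rot': array([-1.79900630e+02,  7.86723964e-03,  2.17047508e+01]), 'force': array([-0.33247934,  0.6827986 , -0.72934105]), 'wrist_torque': array([-0.04905627, -0.04043232,  0.02570208]), 'grasp_force': 0.0, 'grip_width': 0.08720830358030945}
```

View pics/top0.png

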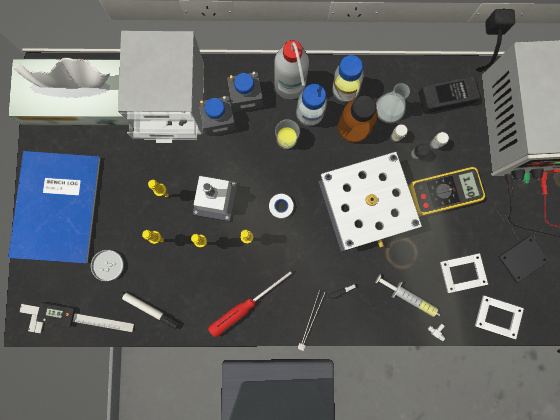

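View pics/scene0.png

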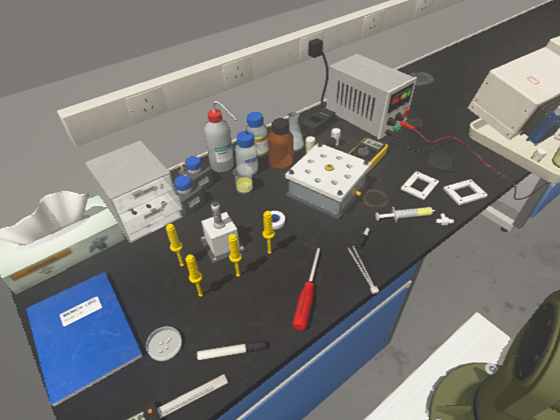

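Top view: the probe candidates are the steel/aluminium one in the rest (209,188) and four yellow look-alikes at (157,187), (151,236), (199,240) and (247,237). I choose the one in the rest. The fixture plug is at (372,200) and the tape roll at (281,206). Next is a close crop of the choice, plus measurements.

```bash
cat > h.py <<'E'
from cell import env
import cv2,numpy as np
def ray(n,uv,z):
    m=env.camera_model(n);R=cv2.Rodrigues(m["rvec"])[0];c=-R.T@m["tvec"]
    u=cv2.undistortPoints(np.array(uv,float).reshape(-1,1,2),m["K"],None)[:,0]
    d=np.c_[u,np.ones(len(u))]@R
    return c+d*((z-c[2])/d[:,2])[:,None]
def pts(n,d):
    m=env.camera_model(n);R=cv2.Rodrigues(m["rvec"])[0];K=m["K"]
    v,u=np.mgrid[:420,:560]
    P=np.dstack([(u-K[0,2])/K[0,0]*d,(v-K[1,2])/K[1,1]*d,d])-m["tvec"]
    return P@R
E
python3 - <<'E'
from h import *
t=np.load("top0.npz");s=np.load("scene0.npz")
a=cv2.resize(t["p"][165:225,175:255],(400,300),interpolation=2);b=cv2.resize(s["p"][195:265,190:270],(400,350),interpolation=2)
c=cv2.resize(t["p"][140:260,310:430],(400,400),interpolation=2)
im=np.zeros((700,800,3),np.uint8);im[:300,:400]=a;im[:350,400:]=b;im[300:700,:400]=c
cv2.imwrite("pics/c1.png",cv2.resize(im,(685,600))[:,:,::-1])
g=cv2.cvtColor(t["p"],cv2.COLOR_RGB2GRAY)
P=pts("top",t["d"])
# fixture top and rest top by depth height
for nm,z,box in(("fix",.072,(310,140,430,260)),("rest",.065,(185,165,245,225))):
    x0,y0,x1,y1=box;m=np.zeros(g.shape,np.uint8)
    m[y0:y1,x0:x1]=(abs(P[y0:y1,x0:x1,2]-z)<.006)
    cs=cv2.findContours(m,0,2)[0];k=max(cs,key=cv2.contourArea)
    r=cv2.minAreaRect(k);print(nm,r,ray("top",[r[0]],z),np.median(P[m>0][:,2]))
    q=ray("top",cv2.boxPoints(r),z)[:,:2];print(q,np.linalg.norm(np.diff(q,axis=0),axis=1),q.mean(0))
# holes
m=((g<110)).astype(np.uint8);
n,l,st,ce=cv2.connectedComponentsWithStats(m)
for i in range(1,n):
    if 15<st[i,4]<200 and 315<ce[i,0]<425 and 148<ce[i,1]<255: print(st[i],ce[i],ray("top",[ce[i]],.072)[0,:2])
# probe top
k=P[165:225,175:255];mm=k[:,:,2]>.085
print(mm.sum(),k[mm][:,2].max(),np.median(k[k[:,:,2]>.115],axis=0),np.median(k[mm],axis=0))
E
```

```text
fix ((370.5438232421875, 199.98585510253906), (80.61892700195312, 80.06632232666016), 72.12130737304688) [[ 0.57344604 -0.16772843  0.072     ]] 0.07210634161903073
[[ 0.62252573 -0.07454796]
 [ 0.67012121 -0.21867879]
 [ 0.52489584 -0.25990365]
 [ 0.47957916 -0.1182581 ]] [0.15178612 0.15096322 0.14871806] [ 0.57428048 -0.16784712]
rest ((210.84585571289062, 192.88621520996094), (30.755741119384766, 30.241718292236328), 9.865806579589844) [[0.58746563 0.12887302 0.065     ]] 0.06525775857360647
[[0.56430941 0.16128233]
 [0.62070389 0.15292101]
 [0.61080528 0.09620698]
 [0.55451579 0.10503369]] [0.05701095 0.05757138 0.05697734] [0.58758359 0.128861  ]
[390 155   7   5  26] [393.11538462 157.19230769] [ 0.65493666 -0.21225371]
[358 171   8   8  45] [361.8        174.57777778] [ 0.62147135 -0.15254263]
[379 173   7   8  45] [381.93333333 176.66666667] [ 0.61759377 -0.19014715]
[325 174   6   6  26] [327.76923077 176.69230769] [ 0.61728025 -0.08885904]
[343 184   8   8  46] [346.41304348 187.47826087] [ 0.59692439 -0.12330921]
[392 189   7   8  41] [395.29268293 192.36585366] [ 0.58788756 -0.21425176]
[341 204   8   8  50] [344.62 207.64] [ 0.5590216  -0.11929826]
[391 209   7   8  45] [394.17777778 212.6       ] [ 0.54988943 -0.21098824]
[355 220   7   8  47] [358.04255319 223.57446809] [ 0.52939042 -0.14354746]
[413 220   6   6  30] [415.36666667 222.36666667] [ 0.53174141 -0.24968424]
[375 222   8   8  45] [378.71111111 225.46666667] [ 0.52592021 -0.18164417]
[347 240   6   6  26] [349.23076923 242.69230769] [ 0.49412494 -0.12661409]
125 0.9699705146444845 [0.58491132 0.12635229 0.12755166] [0.58380136 0.12579992 0.12470764]
```

View pics/c1.png

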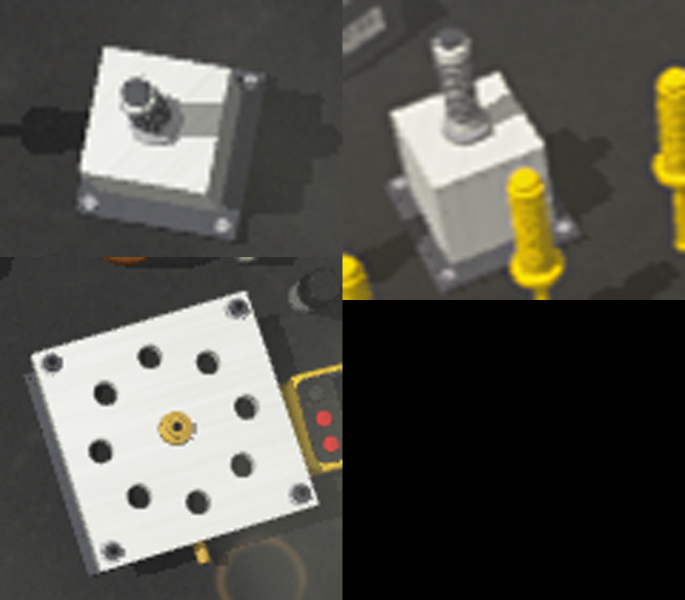

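Run:
```python
from h import *
t=np.load("top0.npz");P=pts("top",t["d"])
print(ray("top",[(207,186.5)],.128),ray("top",[(211.7,194.9)],.070))
# scene flange/button: crop scale 5*.856
f=lambda x,y:(190+(x-342.5)/4.28,195+y/4.286)
print(ray("scene",[f(454,42)],.128),ray("scene",[f(466,126)],.070))
h=cv2.cvtColor(t["p"],cv2.COLOR_RGB2HSV)
y=cv2.inRange(h,(22,180,120),(32,255,255))
n,l,st,ce=cv2.connectedComponentsWithStats(y)
for i in range(1,n):
    if st[i,4]>40: q=P[l==i];print(ce[i],q[:,2].max(),q[q[:,2]>q[:,2].max()-.02].mean(0))
X=P[...,0];Y=P[...,1];Z=P[...,2]
for x0 in np.arange(.42,.86,.04):
    print("%.2f"%x0,[int(1000*max(Z[(X>=x0)&(X<x0+.04)&(Y>=y0)&(Y<y0+.04)],default=0)) for y0 in np.arange(-.36,.36,.04)])
```

```text
[[0.58733285 0.12749094 0.128     ]] [[0.58278288 0.12657169 0.07      ]]
[[0.58072292 0.13048444 0.128     ]] [[0.58323668 0.13109594 0.07      ]]
[457.28846154 170.88461538] 0.032280166536569954 [ 0.6391169  -0.34912186  0.0277512 ]
[478.51851852 194.37037037] 0.03052819308676356 [ 0.59239263 -0.3887326   0.02749349]
[156.58441558 187.37662338] 0.12634988337662642 [0.59307195 0.22371372 0.11954066]
[151.61212121 235.86060606] 0.9699705146444845 [0.4241565  0.01040546 0.96997051]
[245.11111111 235.92929293] 0.12622833058096572 [0.50549767 0.06162725 0.12061409]
[198.44736842 239.89473684] 0.9699705146444845 [0.4241565  0.01040546 0.96997051]
0.42 [12, 10, 6, 21, 21, 4, 5, 4, 16, 969, 4, 4, 5, 4, 5, 6, 17, 15]
0.46 [11, 9, 5, 5, 74, 80, 77, 4, 4, 6, 119, 5, 124, 6, 125, 64, 14, 15]
0.50 [4, 4, 83, 76, 76, 75, 75, 5, 4, 4, 126, 5, 125, 4, 126, 4, 5, 5]
0.54 [36, 38, 76, 76, 84, 80, 76, 4, 16, 16, 4, 68, 116, 62, 4, 4, 5, 4]
0.58 [43, 45, 74, 77, 80, 77, 82, 73, 15, 15, 4, 71, 131, 4, 126, 4, 4, 4]
0.62 [35, 36, 29, 83, 77, 75, 80, 74, 4, 5, 4, 9, 6, 4, 4, 4, 3, 4]
0.66 [52, 54, 53, 74, 5, 4, 5, 5, 59, 58, 4, 4, 5, 90, 91, 89, 87, 13]
0.70 [52, 55, 52, 55, 128, 129, 86, 95, 58, 57, 5, 77, 137, 138, 138, 139, 137, 58]
0.74 [37, 36, 60, 100, 127, 127, 110, 114, 184, 48, 52, 79, 137, 139, 139, 139, 138, 60]
0.78 [356, 354, 355, 354, 354, 352, 352, 352, 351, 350, 350, 350, 349, 139, 139, 139, 139, 129]
0.82 [236, 5, 4, 5, 6, 115, 236, 134, 190, 133, 70, 234, 137, 139, 138, 139, 137, 61]
```

Emit:
drive_tool --moves '[1.1,-1.02,0,-1,87,2.2,-2.04,0,-2,87,3.3,-3.06,0,-3,87,4.4,-4.08,0,-4,87,5.5,-5.1,0,-5,87]'

```text
time_s: 0.72
tool_pos: [0.3698, -0.331, 0.2223]
tool_rot: [-180.0, 0.0, 72.0]
force: [0.2, -0.6, 0.5]
grip_width: 0.0868
grasp_force: 0.0
```

```bash
cat >> h.py <<'E'
def go(target,yaw=None):
    o=env.get_obs();p=o["tool_pos"];psi=np.radians(o["tool_rot"][2]);d=np.array(target)-p
    c,s=np.cos(psi),np.sin(psi)
    print("units",np.round(np.array([d[0]*c+d[1]*s,d[0]*s-d[1]*c,-d[2]])/.04,3), "turn",None if yaw is None else round(-(yaw-o["tool_rot"][2])/10,2))
    print("t",o["time_s"],"p",p,"rot",o["tool_rot"],"F",o["force"],"w",o["grip_width"],o["grasp_force"])
E
python3 - <<'E'
from h import *
go((.585,.129,.21),90);print(env.get_obs()["qpos"])
E
```

```text
units [12.6    1.57   0.307] turn -1.8
t 0.725 p [ 0.36976935 -0.3310345   0.2222888 ] rot [-1.79991284e+02  6.86199349e-03  7.20285427e+01] F [ 0.20430538 -0.59990504  0.50365398] w 0.08676005976888683 0.0
[ 57.89463629   0.44345374 -19.13296235 103.82872287   0.15976517
  75.75808496  20.75142759]
```

Emit:
drive_tool --moves '[1.5,0.19,0,-0.4,87,3.0,0.38,0.1,-0.8,87,4.5,0.57,0.2,-1.2,87,6,0.76,0.3,-1.6,87,7.5,0.95,0.3,-1.8,87]'

```text
time_s: 1.35
tool_pos: [0.4997, -0.0585, 0.2101]
tool_rot: [-180.0, 0.0, 89.8]
force: [0.5, 0.1, -0.5]
grip_width: 0.0871
grasp_force: 0.0
```

Run:
```python
from h import *
go((.585,.129,.21),90);print(env.get_obs()["qpos"])
```

```text
units [4.695e+00 2.114e+00 3.000e-03] turn -0.02
t 1.35 p [ 0.49965709 -0.05845779  0.21010062] rot [-1.79971237e+02  3.12486883e-02  8.97645728e+01] F [ 0.50906572  0.08638583 -0.52850895] w 0.08708219287627599 0.0
[ 40.12908607   2.66713041 -37.23151528 103.45000229   1.70838023
  74.45972517   2.23344345]
```

Emit:
drive_tool --moves '[1.4,0.6,0,0,87,2.8,1.2,0,0,87,4.0,1.8,0,0,87,4.7,2.1,0,0,87,4.7,2.1,0,0,87]'

```text
time_s: 1.98
tool_pos: [0.5841, 0.1308, 0.2098]
tool_rot: [-179.9, -0.1, 90.0]
force: [0.0, 0.8, 0.4]
grip_width: 0.0868
grasp_force: 0.0
```

Run:
```python
from h import *
go((.585,.129,.15),90)
p,d=env.read_camera("wrist");print(env.camera_model("wrist"));cv2.imwrite("pics/w1.png",p[:,:,::-1])
print(env.get_obs()["qpos"])
```

```text
units [-0.045  0.024  1.496] turn -0.0
t 1.975 p [0.58405561 0.13080163 0.2098436 ] rot [-1.79913073e+02 -1.18579792e-01  8.99992113e+01] F [0.01663333 0.81847482 0.44568739] w 0.08677239583875032 0.0
{'K': array([[325.1922621 ,   0.        , 280.90565292],
       [  0.        , 325.1922621 , 202.94464627],
       [  0.        ,   0.        ,   1.        ]]), 'tool_from_camera': array([[ 4.25748985e-04, -9.64029266e-01, -2.65795772e-01,
         7.16277094e-02],
       [ 9.99999630e-01,  2.11594200e-04,  8.34346701e-04,
         1.42284751e-04],
       [-7.48093794e-04, -2.65796029e-01,  9.64028999e-01,
        -1.62148501e-01],
       [ 0.00000000e+00,  0.00000000e+00,  0.00000000e+00,
         1.00000000e+00]])}
[ 22.08428481  17.55534911 -44.8739174   90.59409062  12.56619388
  77.15463416 -24.44058938]
```

View pics/w1.png

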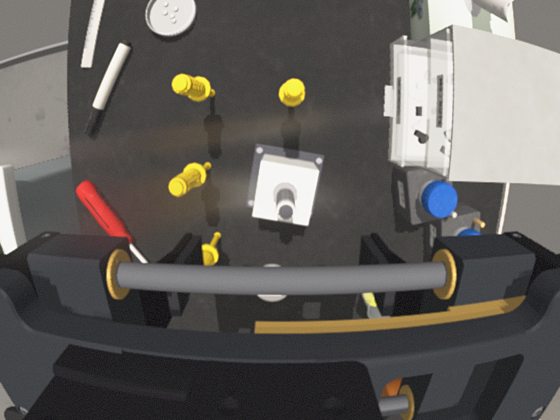

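The wrist view shows the steel probe in the rest, with the button at about (287,212) and the flange around (286,196). The yellow look-alikes stand clear of the fingers. I'm casting rays now.

```bash
cat >> h.py <<'E'
from scipy.spatial.transform import Rotation as Ro
def wray(uv,z,o=None):
    o=o or env.get_obs();m=env.camera_model("wrist");K=m["K"];T=m["tool_from_camera"]
    R=Ro.from_euler("xyz",o["tool_rot"],degrees=True).as_matrix()
    uv=np.array(uv,float);x=(uv-[K[0,2],K[1,2]])/K[0,0];r=np.linalg.norm(x,axis=1)
    d=np.c_[x*(np.sin(r)/np.maximum(r,1e-9))[:,None],np.cos(r)]
    d=d@T[:3,:3].T@R.T;c=R@T[:3,3]+o["tool_pos"]
    return c+d*((z-c[2])/d[:,2])[:,None]
E
python3 - <<'E'
from h import *
p=cv2.imread("pics/w1.png");hsv=cv2.cvtColor(p,cv2.COLOR_BGR2HSV)
m=cv2.inRange(hsv,(0,0,150),(180,40,255))[140:235,235:335]
k=max(cv2.findContours(m,0,2)[0],key=cv2.contourArea);r=cv2.minAreaRect(k)
b=cv2.boxPoints(r)+[235,140];q=wray(b,.065);print(b,q,q.mean(0))
print(wray([(287,212)],.128),wray([(286,196)],.07))
cv2.imwrite("pics/w1c.png",cv2.resize(p[140:240,235:335],(600,600),interpolation=2))
E
```

```text
[[245.30416298 215.15317535]
 [257.50547218 151.09627914]
 [320.68927765 163.13128662]
 [308.48796844 227.18818665]] [[0.54879982 0.10280451 0.065     ]
 [0.56217373 0.16631037 0.065     ]
 [0.62236261 0.154728   0.065     ]
 [0.61185075 0.09000579 0.065     ]] [0.58629673 0.12846217 0.065     ]
[[0.5890735  0.12529462 0.128     ]] [[0.58912169 0.12358133 0.07      ]]
```

View pics/w1c.png

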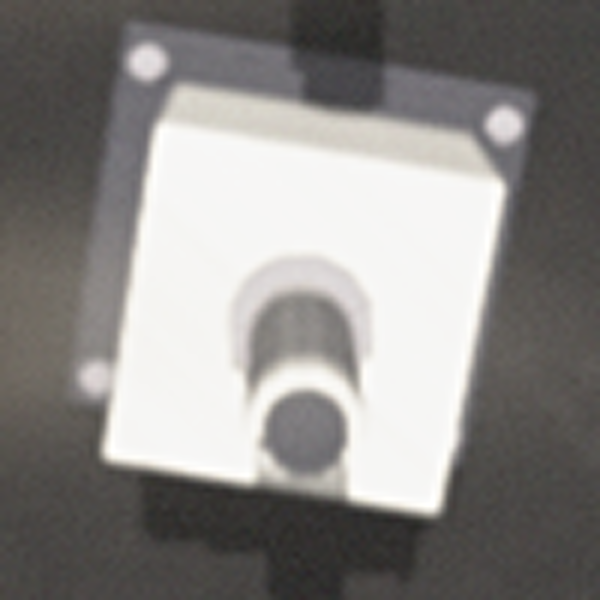

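Button and flange line up with the block's middle, so the probe stands centred at about (0.5875, 0.127). Next I descend and grip.

Emit:
drive_tool --moves '[-0.1,0.08,0.9,0,87,-0.1,0.08,1.8,0,87,-0.1,0.08,2.6,0,87,-0.1,0.08,3.1,0,87,-0.1,0.08,3.3,0,87]'

```text
time_s: 2.65
tool_pos: [0.5872, 0.122, 0.0776]
tool_rot: [-179.9, 0.1, 89.6]
force: [-0.4, -0.3, 0.6]
grip_width: 0.087
grasp_force: 0.0
```

Emit:
drive_tool --moves '[0,0,0,0,10,0,0,0,0,10,0,0,0,0,10,0,0,0,0,10,0,0,0,0,10]' --squeeze 40

```text
time_s: 3.28
tool_pos: [0.5878, 0.1235, 0.0787]
tool_rot: [180.0, 0.0, 89.7]
force: [-1.2, 0.2, -0.5]
grip_width: 0.0447
grasp_force: 0.0
```

Run:
```python
from h import *
go((.585,.129,.15),90)
```

```text
units [ 0.138 -0.071 -1.782] turn -0.03
t 3.275 p [0.58780719 0.12346992 0.07871761] rot [1.79984347e+02 3.78549447e-03 8.97102086e+01] F [-1.20625872  0.23279189 -0.45346258] w 0.0446693201989553 0.0
```

Emit:
drive_tool --moves '[0.07,0,0,0,35,0.07,0,0,0,10,0.07,0,0,0,10,0.07,0,0,0,10,0.07,0,0,0,10]' --squeeze 40

```text
time_s: 3.9
tool_pos: [0.5877, 0.1261, 0.0785]
tool_rot: [-180.0, 0.0, 89.7]
force: [0.2, -0.1, 0.5]
grip_width: 0.015
grasp_force: 40.0
```

Emit:
drive_tool --moves '[0,0,0,0,10,0,0,0,0,10,0,0,0,0,10]' --squeeze 40

```text
time_s: 4.28
tool_pos: [0.5877, 0.1261, 0.0785]
tool_rot: [-180.0, 0.0, 89.7]
force: [-0.5, 0.4, -0.1]
grip_width: 0.0152
grasp_force: 40.0
```

Run:
```python
from h import *
go((.5875,.1265,.19),90)
```

```text
units [ 0.009 -0.005 -2.788] turn -0.03
t 4.275 p [0.58770858 0.12613458 0.07847487] rot [-1.79995129e+02  7.79453038e-03  8.97027499e+01] F [-0.50702172  0.35901765 -0.13823978] w 0.015169971935471298 39.99992595054209
```

Emit:
drive_tool --moves '[0,0,-0.6,0,10,0,0,-1.3,0,10,0,0,-2.1,0,10,0,0,-2.8,0,10,0,0,-2.8,0,10]'

```text
time_s: 4.9
tool_pos: [0.5891, 0.1268, 0.1927]
tool_rot: [179.8, -0.0, 89.7]
force: [-0.3, 0.8, -1.7]
grip_width: 0.0152
grasp_force: 40.0
```

Run:
```python
from h import *
c=np.array([.5735,-.167])
go((*(c),.1905),90)
p,d=env.read_camera("scene");cv2.imwrite("pics/s2.png",cv2.resize(p[120:270,160:360],(800,600),interpolation=2)[:,:,::-1])
print(env.get_obs()["qpos"])
```

```text
units [-7.346 -0.351  0.055] turn -0.03
t 4.9 p [0.5890566  0.12676524 0.19269458] rot [ 1.79753270e+02 -2.62735988e-02  8.97036935e+01] F [-0.25627091  0.75014543 -1.74974864] w 0.01520606686151855 39.99988735187799
[ 21.93835482  18.60442263 -44.59813245  91.69817644  13.43743152
  75.15279103 -24.90872513]
```

View pics/s2.png

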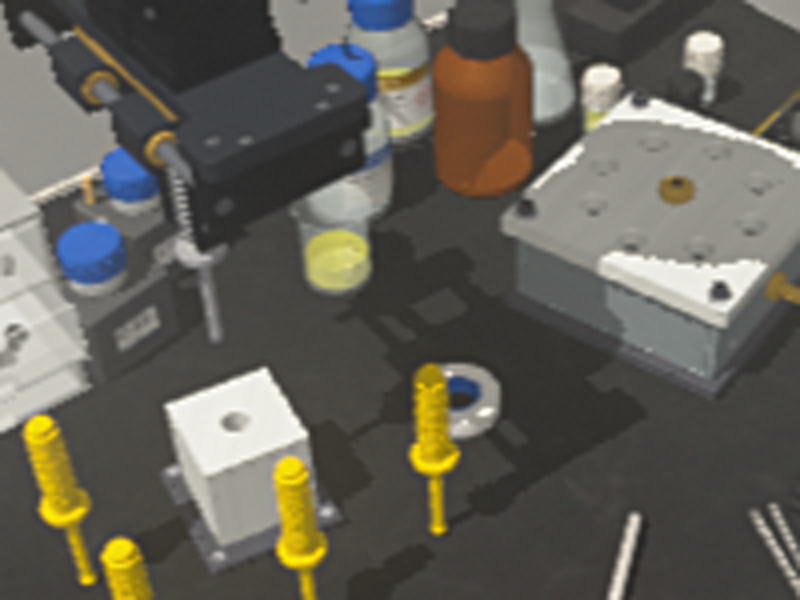

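The probe is out, held straight, with its tip at about scene (214,204). The empty bore is at (218.8,225.3). I'll check the tip against the tool, then plan the fixture approach.

Run:
```python
from h import *
z=env.get_obs()["tool_pos"][2]-.0735
print(ray("scene",[(214,203.8)],z+.004),env.get_obs()["tool_pos"])
print("bore",ray("scene",[(218.8,225.3)],.065))
print("plug",ray("scene",[(160+676/4,120+182/4)],.080), ray("top",[(310+176/2.855,140+(427-257)/2.857)],.080))
# scene holes centroids from crop
H=np.array([(603,168),(655,145),(718,153),(760,183),(752,228),(699,250),(632,243),(594,208)])/4+[160,120]
q=ray("scene",H,.072);print(q[:,:2],q.mean(0))
```

```text
[[0.59205581 0.12925969 0.12137416]] [0.58803296 0.12628636 0.19087416]
bore [[0.58547845 0.13057274 0.065     ]]
plug [[ 0.57268503 -0.16676844  0.08      ]] [[ 0.57301898 -0.16819624  0.08      ]]
[[ 0.61693577 -0.14928269]
 [ 0.6138529  -0.18863545]
 [ 0.58399515 -0.21280492]
 [ 0.54760288 -0.2119467 ]
 [ 0.52144092 -0.17919425]
 [ 0.52667034 -0.14236007]
 [ 0.55502593 -0.11696249]
 [ 0.59210832 -0.12055871]] [ 0.56970403 -0.16521816  0.072     ]
```

Emit:
drive_tool --moves '[-1.3,-0.15,0,0,10,-2.7,-0.3,0,0,10,-4.1,-0.5,0,0,10,-5.4,-0.7,0,0,10,-6.13,-0.73,0,0,10]'

```text
time_s: 5.58
tool_pos: [0.5551, -0.1229, 0.1884]
tool_rot: [-179.8, 0.0, 89.4]
force: [0.7, 1.0, -1.4]
grip_width: 0.0152
grasp_force: 40.0
```

Emit:
drive_tool --moves '[0,0,0.3,0,10,0,0,0.5,0,10,0,0,0.5,0,10,0,0,0.5,0,10]'

```text
time_s: 6.08
tool_pos: [0.5575, -0.1174, 0.1705]
tool_rot: [180.0, -0.0, 89.8]
force: [-0.6, 0.6, -0.2]
grip_width: 0.0153
grasp_force: 40.0
```

Run:
```python
from h import *
go((.5589,-.1192,.165),90)
p,d=env.read_camera("wrist");cv2.imwrite("pics/w2.png",cv2.resize(p[120:270,180:380],(800,600),interpolation=2)[:,:,::-1])
P=pts("top",np.load("top0.npz")["d"])
c=np.array([.5735,-.167])
t=np.load("top0.npz");m=env.camera_model("top")
for k in range(8):
    a=np.radians(17+45*k);q=np.array([*(c+.05*np.array([np.cos(a),np.sin(a)])),.072])
    u=cv2.projectPoints(q,m["rvec"],m["tvec"],m["K"],None)[0].ravel().round().astype(int)
    print(17+45*k,u,q[:2].round(4),(1000*P[u[1]-3:u[1]+4,u[0]-3:u[0]+4,2]).min().round(1))
print(env.get_obs()["qpos"])
```

```text
units [-0.045  0.035  0.138] turn -0.02
t 6.075 p [ 0.55751862 -0.1173928   0.17053896] rot [ 1.79995387e+02 -1.50713258e-02  8.98354867e+01] F [-0.59798811  0.55929341 -0.1922358 ] w 0.015299462274198102 39.9999198038131
17 [362 175] [ 0.6213 -0.1524] 55.2
62 [346 187] [ 0.597  -0.1229] 56.3
107 [345 208] [ 0.5589 -0.1192] 55.8
152 [358 224] [ 0.5294 -0.1435] 54.7
197 [379 226] [ 0.5257 -0.1816] 57.1
242 [394 213] [ 0.55   -0.2111] 56.2
287 [396 192] [ 0.5881 -0.2148] 57.5
332 [382 177] [ 0.6176 -0.1905] 57.0
[ 42.6899105   13.9175454  -38.3651106   97.6889483    9.05468393
  71.50603762   2.06984388]
```

View pics/w2.png

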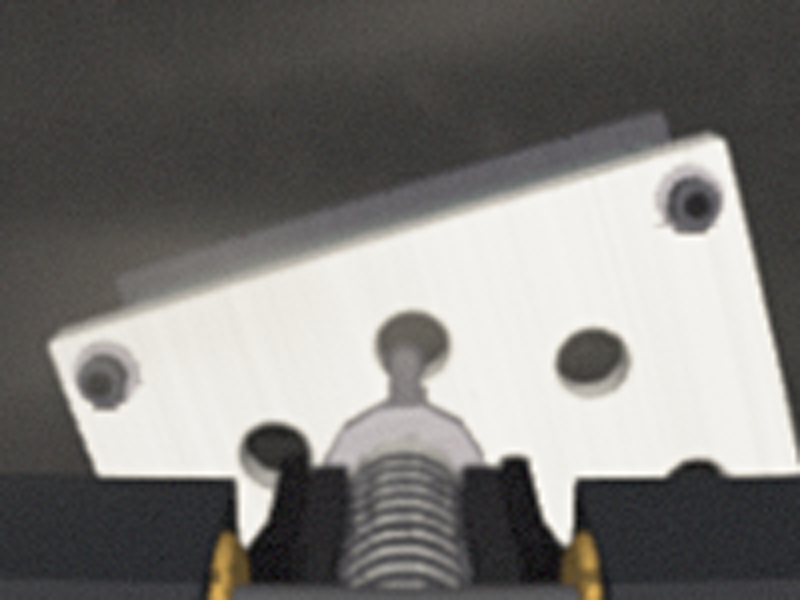

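The wrist view shows the probe tip at about px (281,207), in front of the target hole at (283,207). The neighbouring holes are at (328,210) and (249,232). I'm computing the offset of the hole from the tip in the same camera.

Run:
```python
from h import *
o=env.get_obs();print(o["tool_pos"])
z=o["tool_pos"][2]-.0735
print("hole",wray([(180+412/4,120+347/4)],.072),"nb",wray([(180+593/4,120+358/4)],.072),wray([(180+275/4,120+449/4)],.072))
print("tip",wray([(180+405/4,120+348/4)],z+.004))
go((.5589,-.1192,.124),90)
```

```text
[ 0.5576337  -0.11775445  0.17076614]
hole [[ 0.55978666 -0.12136709  0.072     ]] nb [[ 0.59795116 -0.12392976  0.072     ]] [[ 0.53036098 -0.14407606  0.072     ]]
tip [[ 0.55828182 -0.11311614  0.10126614]]
units [-0.036  0.032  1.169] turn -0.02
t 6.125 p [ 0.5576337  -0.11775445  0.17076614] rot [1.79973160e+02 1.61172781e-04 8.98070123e+01] F [-0.1297322   0.45661578 -1.31869949] w 0.015048586201725372 39.999960134737194
```

Emit:
drive_tool --moves '[-0.06,0.03,0.2,0,10,-0.11,0.03,0.4,0,10,-0.11,0.03,0.5,0,10,-0.11,0.03,0.5,0,10]'

```text
time_s: 6.62
tool_pos: [0.5581, -0.1232, 0.15]
tool_rot: [-179.9, -0.0, 89.7]
force: [-0.1, 0.1, -0.6]
grip_width: 0.0152
grasp_force: 40.0
```

Run:
```python
from h import *
go((.559,-.1222,.1245),90)
p,d=env.read_camera("wrist");cv2.imwrite("pics/w3.png",cv2.resize(p[180:255,230:330],(800,600),interpolation=2)[:,:,::-1])
```

```text
units [0.025 0.022 0.637] turn -0.03
t 6.625 p [ 0.55809577 -0.12320104  0.149964  ] rot [-1.79945648e+02 -1.91049541e-02  8.97018247e+01] F [-0.11870776  0.11578055 -0.58203403] w 0.015171625231328022 40.00004057306796
```

View pics/w3.png

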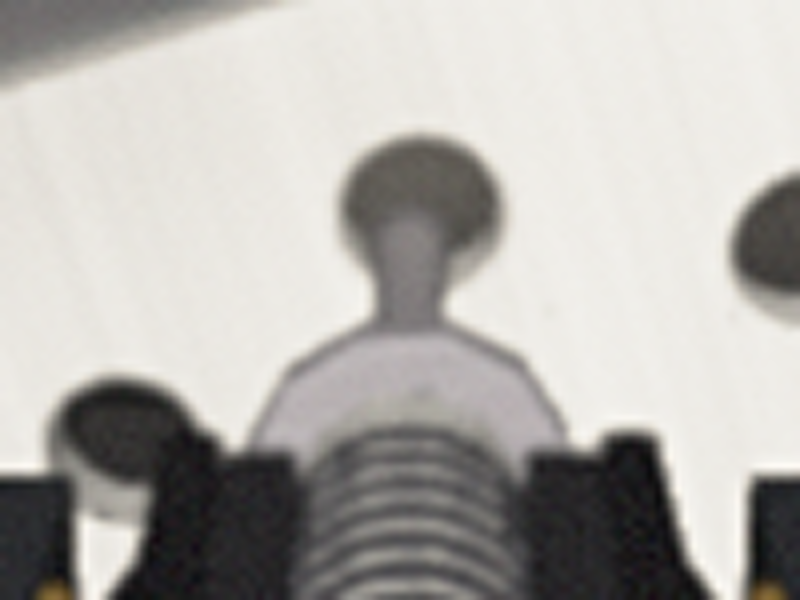

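The probe stem is at crop x≈412 and the hole centre at (422,208), about 1 mm off, so a small shift in +x and +y. Now I descend into the hole.

Emit:
drive_tool --moves '[0.025,0.025,0.05,0,10,0.025,0.025,0.25,0,10,0.025,0.025,0.45,0,10,0.025,0.025,0.6,0,10,0.025,0.025,0.6,0,10]'

```text
time_s: 7.3
tool_pos: [0.5589, -0.1222, 0.1257]
tool_rot: [-179.9, -0.0, 89.7]
force: [-0.1, -0.9, -1.3]
grip_width: 0.0152
grasp_force: 40.0
```

Run:
```python
from h import *
c=np.array([.5743,-.1698])
for k in range(8):
    a=np.radians(17+45*k);print(17+45*k,(c+.05*np.array([np.cos(a),np.sin(a)])).round(4))
go((.5592,-.1220,.12),90)
```

```text
17 [ 0.6221 -0.1552]
62 [ 0.5978 -0.1257]
107 [ 0.5597 -0.122 ]
152 [ 0.5302 -0.1463]
197 [ 0.5265 -0.1844]
242 [ 0.5508 -0.2139]
287 [ 0.5889 -0.2176]
332 [ 0.6184 -0.1933]
units [0.005 0.007 0.143] turn -0.03
t 7.3 p [ 0.5589219 -0.1222009  0.1257328] rot [-1.79922485e+02 -1.97515405e-02  8.97074043e+01] F [-0.07972678 -0.85429341 -1.26948825] w 0.015221734300076168 39.99995468650013
```

Emit:
drive_tool --moves '[0,0,0.04,0,10,0,0,0.075,0,10,0,0,0.075,0,10]'

```text
time_s: 7.68
tool_pos: [0.5595, -0.1223, 0.1236]
tool_rot: [180.0, 0.0, 89.7]
force: [-0.4, 0.2, -0.3]
grip_width: 0.015
grasp_force: 40.0
```

Emit:
drive_tool --moves '[0,0,0.03,0,10,0,0,0.03,0,10,0,0,0.03,0,10]'

```text
time_s: 8.05
tool_pos: [0.5595, -0.1223, 0.1224]
tool_rot: [180.0, 0.0, 89.7]
force: [-1.0, 0.4, -0.7]
grip_width: 0.0155
grasp_force: 40.0
```

Emit:
drive_tool --moves '[0,0,0.03,0,10,0,0,0.03,0,10,0,0,0.03,0,10]'

```text
time_s: 8.43
tool_pos: [0.5594, -0.1222, 0.1211]
tool_rot: [-180.0, 0.0, 89.7]
force: [-0.3, 0.1, -1.6]
grip_width: 0.0152
grasp_force: 40.0
```

Emit:
drive_tool --moves '[0,0,0.03,0,10,0,0,0.03,0,10,0,0,0.03,0,10]'

```text
time_s: 8.8
tool_pos: [0.5594, -0.1222, 0.1199]
tool_rot: [-180.0, 0.0, 89.7]
force: [-0.4, 1.2, -1.7]
grip_width: 0.0148
grasp_force: 40.0
```

Emit:
drive_tool --moves '[0,0,0.02,0,10,0,0,0.02,0,10,0,0,0.02,0,10]'

```text
time_s: 9.18
tool_pos: [0.5595, -0.1223, 0.1191]
tool_rot: [180.0, 0.0, 89.7]
force: [0.3, 0.2, -0.9]
grip_width: 0.0151
grasp_force: 40.0
```

Tip is at 45.6 mm with no contact; continuing.

Emit:
drive_tool --moves '[0,0,0.025,0,10,0,0,0.025,0,10,0,0,0.025,0,10]'

```text
time_s: 9.55
tool_pos: [0.5595, -0.1223, 0.1181]
tool_rot: [180.0, 0.0, 89.7]
force: [0.8, 0.1, -1.1]
grip_width: 0.0153
grasp_force: 40.0
```

Emit:
drive_tool --moves '[0,0,0.025,0,10,0,0,0.025,0,10,0,0,0.025,0,10]'

```text
time_s: 9.93
tool_pos: [0.5595, -0.1223, 0.1171]
tool_rot: [-180.0, 0.0, 89.7]
force: [-0.1, -0.7, -1.1]
grip_width: 0.0151
grasp_force: 40.0
```

Emit:
drive_tool --moves '[0,0,0.025,0,10,0,0,0.025,0,10,0,0,0.025,0,10]'

```text
time_s: 10.3
tool_pos: [0.5594, -0.1223, 0.1161]
tool_rot: [-180.0, 0.0, 89.7]
force: [-0.3, -0.2, -1.5]
grip_width: 0.015
grasp_force: 40.0
```

Emit:
drive_tool --moves '[0,0,0.025,0,10,0,0,0.025,0,10,0,0,0.025,0,10]'

```text
time_s: 10.68
tool_pos: [0.5596, -0.1222, 0.1153]
tool_rot: [180.0, 0.0, 89.7]
force: [-0.1, -0.0, -0.4]
grip_width: 0.0151
grasp_force: 40.0
```

Emit:
drive_tool --moves '[0,0,0.02,0,10,0,0,0.02,0,10,0,0,0.02,0,10]'

```text
time_s: 11.05
tool_pos: [0.5597, -0.1222, 0.1147]
tool_rot: [180.0, 0.0, 89.7]
force: [-1.2, 1.0, 3.6]
grip_width: 0.0153
grasp_force: 40.0
```

Emit:
drive_tool --moves '[0,0,-0.6,0,10,0,0,-1.15,0,10,-1.2,0.37,-1.15,0,10,-2.38,0.74,-1.15,0,10,-2.38,0.74,-1.15,0,10]'

```text
time_s: 11.68
tool_pos: [0.5876, -0.2239, 0.1587]
tool_rot: [-179.9, 0.1, 89.3]
force: [-0.1, -0.3, -1.4]
grip_width: 0.0152
grasp_force: 40.0
```

Emit:
drive_tool --moves '[0,0,0,0,10,0,0,0,0,10]'

```text
time_s: 11.92
tool_pos: [0.5885, -0.2157, 0.1601]
tool_rot: [-180.0, -0.0, 89.8]
force: [0.1, 1.2, -0.7]
grip_width: 0.015
grasp_force: 40.0
```

Run:
```python
from h import *
go((.5889,-.2176,.1235),89.7)
p,d=env.read_camera("wrist");cv2.imwrite("pics/w4.png",cv2.resize(p[180:255,230:330],(800,600),interpolation=2)[:,:,::-1])
```

```text
units [-0.047  0.01   0.916] turn 0.01
t 11.925 p [ 0.58851628 -0.21571318  0.16013947] rot [-1.79978625e+02 -3.91459090e-02  8.98394884e+01] F [ 0.14023361  1.15986062 -0.68733603] w 0.014980441176933684 39.99994507525116
```

View pics/w4.png

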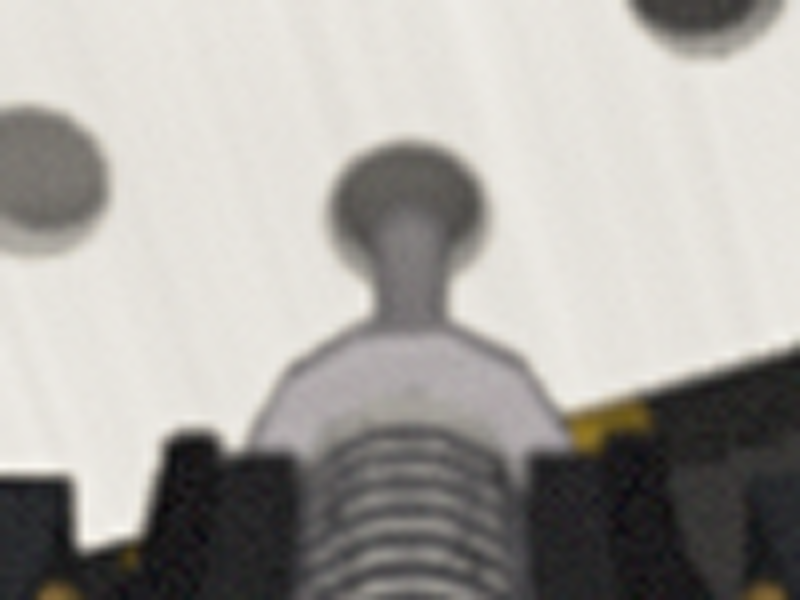

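The stem is centred on the hole in x (412 vs 409), and y agrees once settled. Descending.

Emit:
drive_tool --moves '[0,0,0.2,0,10,0,0,0.4,0,10,0,0,0.6,0,10,0,0,0.8,0,10,0,0,0.88,0,10]'

```text
time_s: 12.6
tool_pos: [0.5881, -0.2176, 0.1242]
tool_rot: [-179.9, -0.0, 89.7]
force: [1.0, 0.8, -1.4]
grip_width: 0.015
grasp_force: 40.0
```

Emit:
drive_tool --moves '[0,0,0.02,0,10,0,0,0.02,0,10]'

```text
time_s: 12.85
tool_pos: [0.5887, -0.2177, 0.1246]
tool_rot: [180.0, 0.0, 89.7]
force: [0.5, 0.3, -1.2]
grip_width: 0.0155
grasp_force: 40.0
```

Emit:
drive_tool --moves '[0,0,0.03,0,10,0,0,0.03,0,10,0,0,0.03,0,10]'

```text
time_s: 13.22
tool_pos: [0.5886, -0.2177, 0.1232]
tool_rot: [180.0, 0.0, 89.7]
force: [0.3, 0.3, -1.3]
grip_width: 0.015
grasp_force: 40.0
```

Emit:
drive_tool --moves '[0,0,0.025,0,10,0,0,0.025,0,10,0,0,0.025,0,10]'

```text
time_s: 13.6
tool_pos: [0.5886, -0.2176, 0.1221]
tool_rot: [-180.0, 0.0, 89.7]
force: [-0.6, 0.6, -0.4]
grip_width: 0.0152
grasp_force: 40.0
```

Emit:
drive_tool --moves '[0,0,0.02,0,10,0,0,0.02,0,10,0,0,0.02,0,10]'

```text
time_s: 13.98
tool_pos: [0.5886, -0.2176, 0.1214]
tool_rot: [180.0, 0.0, 89.7]
force: [-0.2, 0.1, -1.5]
grip_width: 0.0149
grasp_force: 40.0
```

Emit:
drive_tool --moves '[0,0,0.025,0,10,0,0,0.025,0,10,0,0,0.025,0,10]'

```text
time_s: 14.35
tool_pos: [0.5886, -0.2176, 0.1204]
tool_rot: [180.0, 0.0, 89.7]
force: [-0.5, -0.2, -1.0]
grip_width: 0.0153
grasp_force: 40.0
```

Emit:
drive_tool --moves '[0,0,0.02,0,10,0,0,0.02,0,10,0,0,0.02,0,10]'

```text
time_s: 14.72
tool_pos: [0.5887, -0.2177, 0.1198]
tool_rot: [180.0, 0.0, 89.7]
force: [0.0, 0.2, 1.7]
grip_width: 0.0151
grasp_force: 40.0
```

Emit:
drive_tool --moves '[0,0,-0.5,0,10,0,0,-0.9,0,10,0.8,0.42,-0.9,0,10,1.56,0.82,-0.9,0,10,1.56,0.82,-0.9,0,10]'

```text
time_s: 15.35
tool_pos: [0.6235, -0.1507, 0.1572]
tool_rot: [179.8, -0.1, 90.1]
force: [-0.5, 0.4, -0.9]
grip_width: 0.0152
grasp_force: 40.0
```

Emit:
drive_tool --moves '[0,0,0,0,10,0,0,0,0,10,0,0,0,0,10]'

```text
time_s: 15.72
tool_pos: [0.6213, -0.1567, 0.1556]
tool_rot: [-180.0, 0.0, 89.6]
force: [0.0, -0.4, -1.0]
grip_width: 0.0152
grasp_force: 40.0
```

Emit:
drive_tool --moves '[0,0,0.1,0,10,0,0,0.3,0,10,0,0,0.5,0,10,0,0,0.7,0,10,0,0,0.8,0,10]'

```text
time_s: 16.35
tool_pos: [0.6212, -0.1553, 0.1225]
tool_rot: [-179.9, -0.0, 89.7]
force: [-0.2, 0.6, -0.8]
grip_width: 0.0153
grasp_force: 40.0
```

Emit:
drive_tool --moves '[0,0,0,0,10,0,0,0.015,0,10,0,0,0.015,0,10]'

```text
time_s: 16.73
tool_pos: [0.6219, -0.1554, 0.1233]
tool_rot: [180.0, 0.0, 89.7]
force: [0.0, -0.3, -0.9]
grip_width: 0.0151
grasp_force: 40.0
```

Emit:
drive_tool --moves '[0,0,0.025,0,10,0,0,0.025,0,10,0,0,0.025,0,10]'

```text
time_s: 17.1
tool_pos: [0.6217, -0.1554, 0.122]
tool_rot: [180.0, 0.0, 89.7]
force: [0.1, -0.3, -1.0]
grip_width: 0.015
grasp_force: 40.0
```

Emit:
drive_tool --moves '[0,0,0.02,0,10,0,0,0.02,0,10,0,0,0.02,0,10]'

```text
time_s: 17.48
tool_pos: [0.6218, -0.1554, 0.1213]
tool_rot: [180.0, 0.0, 89.7]
force: [0.3, 0.6, -0.9]
grip_width: 0.0154
grasp_force: 40.0
```

Emit:
drive_tool --moves '[0,0,0.02,0,10,0,0,0.02,0,10,0,0,0.02,0,10]'

```text
time_s: 17.85
tool_pos: [0.622, -0.1553, 0.1208]
tool_rot: [180.0, 0.0, 89.7]
force: [-0.2, 0.7, 2.7]
grip_width: 0.0148
grasp_force: 40.0
```

Touches: hole at 107° about 115.4, 287° about 120.2, 17° about 121.3 (TCP mm), so the mid level is ≈117.8, the lean ≈0.085 rad and the high side at ≈ -17°. I'll use the hole at 332°, where I expect contact near 122.

Emit:
drive_tool --moves '[0,0,-0.45,0,10,0,0,-0.85,0,10,-0.5,-0.04,-0.85,0,10,-0.95,-0.09,-0.85,0,10,-0.95,-0.09,-0.85,0,10]'

```text
time_s: 18.48
tool_pos: [0.6165, -0.1976, 0.1532]
tool_rot: [-179.9, 0.1, 89.4]
force: [-0.1, 0.1, -2.2]
grip_width: 0.0155
grasp_force: 40.0
```

Emit:
drive_tool --moves '[0,0,0,0,10,0,0,0,0,10,0,0,0,0,10]'

```text
time_s: 18.85
tool_pos: [0.618, -0.1925, 0.1543]
tool_rot: [-180.0, -0.0, 89.8]
force: [0.0, -0.2, -0.3]
grip_width: 0.0149
grasp_force: 40.0
```

Emit:
drive_tool --moves '[0,0,0.1,0,10,0,0,0.3,0,10,0,0,0.5,0,10,0,0,0.65,0,10,0,0,0.75,0,10]'

```text
time_s: 19.48
tool_pos: [0.6176, -0.1933, 0.1237]
tool_rot: [-180.0, -0.0, 89.7]
force: [0.2, 0.2, -1.2]
grip_width: 0.0152
grasp_force: 40.0
```

Emit:
drive_tool --moves '[0,0,0,0,10,0,0,0,0,10,0,0,0,0,10]'

```text
time_s: 19.85
tool_pos: [0.6181, -0.1934, 0.1247]
tool_rot: [180.0, 0.0, 89.7]
force: [-0.3, 0.7, -1.0]
grip_width: 0.015
grasp_force: 40.0
```

Emit:
drive_tool --moves '[0,0,0.02,0,10,0,0,0.05,0,10,0,0,0.05,0,10]'

```text
time_s: 20.23
tool_pos: [0.6179, -0.1934, 0.1223]
tool_rot: [-180.0, 0.0, 89.7]
force: [-0.3, -0.3, -1.8]
grip_width: 0.0154
grasp_force: 40.0
```

Emit:
drive_tool --moves '[0,0,0.025,0,10,0,0,0.025,0,10,0,0,0.025,0,10]'

```text
time_s: 20.6
tool_pos: [0.618, -0.1934, 0.1217]
tool_rot: [180.0, 0.0, 89.7]
force: [0.5, -0.2, 2.0]
grip_width: 0.0153
grasp_force: 40.0
```

Emit:
drive_tool --moves '[0,0,0.015,0,10,0,0,0.03,0,10,0,0,0.03,0,10]'

```text
time_s: 20.98
tool_pos: [0.6183, -0.1935, 0.121]
tool_rot: [179.9, 0.0, 89.7]
force: [-1.0, 0.1, 5.2]
grip_width: 0.0152
grasp_force: 40.0
```

Emit:
drive_tool --moves '[0,0,0.01,0,10,0,0,0.02,0,10,0,0,0.02,0,10]'

```text
time_s: 21.35
tool_pos: [0.6184, -0.1935, 0.1207]
tool_rot: [179.9, 0.0, 89.7]
force: [-1.4, 0.7, 7.8]
grip_width: 0.0149
grasp_force: 40.0
```

Emit:
drive_tool --moves '[0,0,0.01,0,10,0,0,0.02,0,10,0,0,0.02,0,10]'

```text
time_s: 21.72
tool_pos: [0.6186, -0.1936, 0.1201]
tool_rot: [179.9, 0.1, 89.7]
force: [-1.7, -0.2, 7.6]
grip_width: 0.0156
grasp_force: 40.0
```

Emit:
drive_tool --moves '[0,0,0.02,0,10,0,0,0.04,0,10,0,0,0.06,0,10,0,0,0.06,0,10]'

```text
time_s: 22.22
tool_pos: [0.6191, -0.1937, 0.118]
tool_rot: [179.8, 0.1, 89.7]
force: [-1.3, 0.2, 8.7]
grip_width: 0.0153
grasp_force: 40.0
```

Emit:
drive_tool --moves '[0,0,0.01,0,10,0,0,0.02,0,10,0,0,0.02,0,10]'

```text
time_s: 22.6
tool_pos: [0.6193, -0.1937, 0.1173]
tool_rot: [179.8, 0.1, 89.7]
force: [-0.8, 0.2, 7.7]
grip_width: 0.0149
grasp_force: 40.0
```

Emit:
drive_tool --moves '[0,0,0.01,0,10,0,0,0.02,0,10,0,0,0.025,0,10,0,0,0.025,0,10]'

```text
time_s: 23.1
tool_pos: [0.6194, -0.1938, 0.1163]
tool_rot: [179.8, 0.1, 89.7]
force: [-1.1, -0.5, 8.6]
grip_width: 0.0148
grasp_force: 40.0
```

Emit:
drive_tool --moves '[0,0,-0.1,0,10,0,0,-0.1,0,10,0,0,-0.1,0,10]'

```text
time_s: 23.48
tool_pos: [0.6175, -0.1933, 0.1177]
tool_rot: [-180.0, -0.0, 89.7]
force: [-0.3, -0.2, -0.2]
grip_width: 0.0153
grasp_force: 40.0
```

Emit:
drive_tool --moves '[0,0,0.04,0,10,0,0,0.05,0,10,0,0,0.05,0,10]'

```text
time_s: 23.85
tool_pos: [0.6179, -0.1934, 0.1168]
tool_rot: [180.0, 0.0, 89.7]
force: [-1.4, 0.2, 4.5]
grip_width: 0.0152
grasp_force: 40.0
```

Zero-force contact here is now ≈117.7, i.e. level if the probe has not slipped. I'll verify through the opposite hole at 152°.

Emit:
drive_tool --moves '[0,0,-0.6,0,10,0,0,-1.15,0,10,0.59,-1.1,-1.15,0,10,1.17,-2.19,-1.15,0,10,1.17,-2.19,-1.15,0,10]'

```text
time_s: 24.48
tool_pos: [0.527, -0.1441, 0.1609]
tool_rot: [-179.8, 0.0, 89.8]
force: [1.6, -1.2, -1.4]
grip_width: 0.0152
grasp_force: 40.0
```

Emit:
drive_tool --moves '[0,0,0,0,10,0,0,0,0,10,0,0,0,0,10,0,0,0,0,10]'

```text
time_s: 24.98
tool_pos: [0.5309, -0.1462, 0.1621]
tool_rot: [-180.0, -0.0, 89.7]
force: [-0.0, 0.1, -0.5]
grip_width: 0.0149
grasp_force: 40.0
```

Run:
```python
from h import *
go((.5302,-.1463,.1195),89.7)
```

```text
units [-0.003 -0.018  1.066] turn 0.0
t 24.975 p [ 0.53091442 -0.14617586  0.16213892] rot [-1.79998377e+02 -3.36783388e-02  8.97010262e+01] F [-0.03082983  0.07072202 -0.54643054] w 0.014866458749497345 39.99987015500665
```

Emit:
drive_tool --moves '[0,0,0.25,0,10,0,0,0.5,0,10,0,0,0.75,0,10,0,0,0.9,0,10,0,0,1.0,0,10]'

```text
time_s: 25.6
tool_pos: [0.5304, -0.146, 0.1218]
tool_rot: [-180.0, -0.0, 89.7]
force: [-1.0, -0.6, -1.5]
grip_width: 0.0153
grasp_force: 40.0
```

Emit:
drive_tool --moves '[0,0,0,0,10,0,0,0.02,0,10,0,0,0.04,0,10,0,0,0.04,0,10]'

```text
time_s: 26.1
tool_pos: [0.5306, -0.1462, 0.1208]
tool_rot: [180.0, 0.0, 89.7]
force: [-0.3, -0.3, -1.4]
grip_width: 0.0155
grasp_force: 40.0
```

Emit:
drive_tool --moves '[0,0,0.025,0,10,0,0,0.025,0,10,0,0,0.025,0,10]'

```text
time_s: 26.48
tool_pos: [0.5305, -0.1461, 0.1198]
tool_rot: [180.0, 0.0, 89.7]
force: [0.3, 0.5, -1.2]
grip_width: 0.0151
grasp_force: 40.0
```

Emit:
drive_tool --moves '[0,0,0.02,0,10,0,0,0.02,0,10,0,0,0.02,0,10]'

```text
time_s: 26.85
tool_pos: [0.5305, -0.1461, 0.1189]
tool_rot: [-180.0, 0.0, 89.7]
force: [0.3, -0.9, -1.2]
grip_width: 0.015
grasp_force: 40.0
```

Emit:
drive_tool --moves '[0,0,0.02,0,10,0,0,0.02,0,10,0,0,0.02,0,10]'

```text
time_s: 27.22
tool_pos: [0.5306, -0.1461, 0.1182]
tool_rot: [180.0, 0.0, 89.7]
force: [0.4, 0.3, -1.2]
grip_width: 0.0153
grasp_force: 40.0
```

Emit:
drive_tool --moves '[0,0,0.02,0,10,0,0,0.02,0,10,0,0,0.02,0,10]'

```text
time_s: 27.6
tool_pos: [0.5306, -0.1461, 0.1176]
tool_rot: [180.0, 0.0, 89.7]
force: [-1.2, 0.8, 2.6]
grip_width: 0.0147
grasp_force: 40.0
```

Opposite hole zero contact ≈118.1 vs 117.7, so the plate is level to ≈0.004 rad. Now I return the probe.

Emit:
drive_tool --moves '[0,0,-0.8,0,10,0,0,-1.88,0,10,1.3,0.4,-1.88,0,10,2.7,0.8,-1.88,0,10,4.0,1.1,-1.88,0,10]'

```text
time_s: 28.22
tool_pos: [0.5758, 0.0154, 0.1925]
tool_rot: [180.0, -0.0, 89.7]
force: [-0.1, -0.7, -1.1]
grip_width: 0.0156
grasp_force: 40.0
```

Emit:
drive_tool --moves '[1.0,0.15,0,0,10,2.0,0.29,0,0,10,2.81,0.29,0,0,10,2.81,0.29,0,0,10,2.81,0.29,0,0,10]'

```text
time_s: 28.85
tool_pos: [0.5876, 0.125, 0.1921]
tool_rot: [-180.0, 0.1, 89.7]
force: [0.1, -1.0, -1.9]
grip_width: 0.0152
grasp_force: 40.0
```

Emit:
drive_tool --moves '[0,0,0,0,10,0,0,0,0,10,0,0,0,0,10,0,0,0,0,10]'

```text
time_s: 29.35
tool_pos: [0.5876, 0.1258, 0.1926]
tool_rot: [180.0, 0.0, 89.7]
force: [0.4, -0.4, -1.1]
grip_width: 0.0149
grasp_force: 40.0
```

Run:
```python
from h import *
go((.5877,.1261,.0785),89.7)
p,d=env.read_camera("wrist");cv2.imwrite("pics/w5.png",cv2.resize(p[150:255,210:350],(800,600),interpolation=2)[:,:,::-1])
```

```text
units [0.009 0.003 2.852] turn -0.0
t 29.35 p [0.58757142 0.12575461 0.19257455] rot [1.79995241e+02 9.20269785e-03 8.96822562e+01] F [ 0.44249387 -0.3912062  -1.14182255] w 0.014941774689923536 39.999883621931076
```

View pics/w5.png

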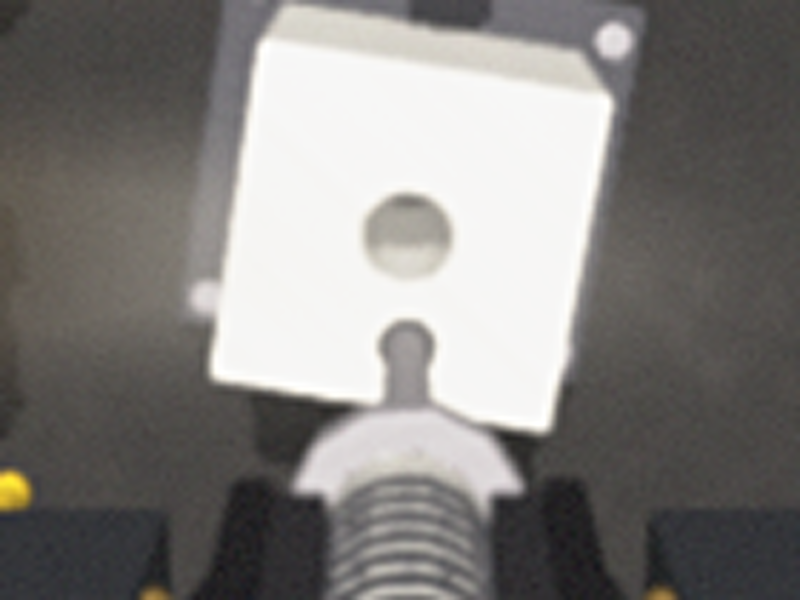

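The bore is at crop (408,237) and the ball at (408,347), so x is aligned. I'm checking y by ray.

Run:
```python
from h import *
z=env.get_obs()["tool_pos"][2]-.0735+.004
print(wray([(281.4,150+347/5.714)],z),wray([(281.4,150+237/5.714)],.065))
```

```text
[[0.58829347 0.12757749 0.12303477]] [[0.58842945 0.12846632 0.065     ]]
```

Emit:
drive_tool --moves '[0.02,0,0.4,0,10,0.02,0,0.8,0,10,0.02,0,1.2,0,10,0.02,0,1.5,0,10,0.02,0,1.6,0,10]'

```text
time_s: 30.02
tool_pos: [0.5869, 0.1266, 0.1272]
tool_rot: [-179.9, 0.0, 89.7]
force: [-0.5, 0.4, -0.6]
grip_width: 0.015
grasp_force: 40.0
```

Emit:
drive_tool --moves '[0,0,0.3,0,10,0,0,0.6,0,10,0,0,0.9,0,10,0,0,1.1,0,10,0,0,1.18,0,10]'

```text
time_s: 30.65
tool_pos: [0.5872, 0.1267, 0.0806]
tool_rot: [-180.0, 0.0, 89.7]
force: [0.3, 0.3, -1.2]
grip_width: 0.0152
grasp_force: 40.0
```

Emit:
drive_tool --moves '[0,0,0,0,10,0,0,0.03,0,10,0,0,0.03,0,10]'

```text
time_s: 31.02
tool_pos: [0.5877, 0.1268, 0.0804]
tool_rot: [180.0, 0.0, 89.7]
force: [0.8, 0.3, -1.0]
grip_width: 0.0155
grasp_force: 40.0
```

Emit:
drive_tool --moves '[0,0,0.02,0,10,0,0,0.04,0,10,0,0,0.04,0,10]'

```text
time_s: 31.4
tool_pos: [0.5875, 0.1268, 0.0785]
tool_rot: [-180.0, 0.0, 89.7]
force: [-0.0, 0.2, -0.8]
grip_width: 0.0152
grasp_force: 40.0
```

Emit:
drive_tool --moves '[0,0,0.02,0,10,0,0,0.02,0,10]'

```text
time_s: 31.65
tool_pos: [0.5875, 0.1268, 0.0784]
tool_rot: [180.0, 0.0, 89.7]
force: [-2.4, -1.3, 4.5]
grip_width: 0.0151
grasp_force: 40.0
```

Flange is down on the block. Opening the fingers fully before rising.

Emit:
drive_tool --moves '[0,0,-0.01,0,25,0,0,-0.01,0,50,0,0,-0.01,0,60,0,0,-0.01,0,60,0,0,-0.01,0,60]'

```text
time_s: 32.28
tool_pos: [0.5875, 0.1268, 0.078]
tool_rot: [-180.0, 0.0, 89.7]
force: [-0.1, 0.3, -0.8]
grip_width: 0.0558
grasp_force: 0.0
```

Emit:
drive_tool --moves '[0,0,0,0,60,0,0,-0.4,0,60,0,0,-1.0,0,60,0,0,-2.0,0,60,0,0,-3.2,0,60]'

```text
time_s: 32.9
tool_pos: [0.5872, 0.1268, 0.2079]
tool_rot: [-180.0, 0.0, 89.7]
force: [-0.3, -0.5, -0.1]
grip_width: 0.0601
grasp_force: 0.0
```

Run:
```python
from h import *
go((.5877,.1261,.0785),89.7)
p,d=env.read_camera("scene");cv2.imwrite("pics/s6.png",cv2.resize(p[120:270,160:360],(800,600),interpolation=2)[:,:,::-1])
```

```text
units [-0.018  0.013  3.236] turn 0.0
t 32.9 p [0.58716409 0.12682345 0.2079472 ] rot [-1.79983509e+02  5.83753508e-03  8.97251500e+01] F [-0.30006575 -0.52538641 -0.14083648] w 0.06014655339720724 0.0
```

View pics/s6.png

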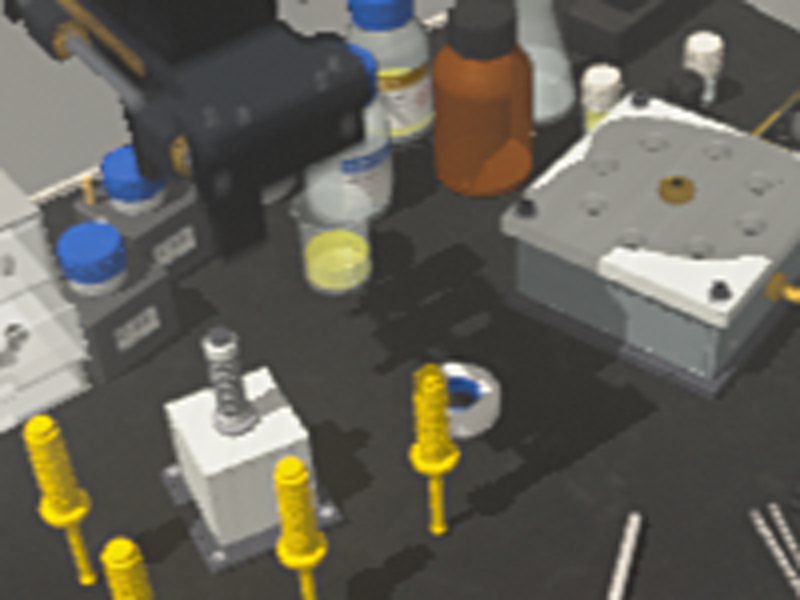

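The probe stands upright in its rest at crop (228,390) with the flange down. The gripper is clear and the bystanders are unmoved.

Emit:
drive_tool --moves '[0,0,0,0,60,0,0,0,0,60,0,0,0,0,60]'

```text
time_s: 33.33
tool_pos: [0.5868, 0.1265, 0.2049]
tool_rot: [-179.9, 0.0, 89.7]
force: [0.1, -0.2, -0.5]
grip_width: 0.0599
grasp_force: 0.0
```

```bash
python3 -c "
from cell import env
print(env.sign_off())"
```

```text
the job is handed in; nothing more can be done
None
```

I pressed the plate level through the 332° hole (about 0.004 rad off by touch on both sides), put the probe back upright and fully down in its rest, and handed the job in at about 33 s; no verdict was returned.

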